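# Raise the counterweighted knife arm of a card cutter

## Task

Open the card cutter for the next card: push up under its black handle with the fingertips and ease the knife arm past its balance point, so that the counterweight carries it fully open and it stays raised by itself. Push the handle, do not take it between the fingers; keep off the blade, and leave the ink jar, ink bottle and brush pot standing where they are.

Things in the scene. Friction and masses are not known exactly. Their poses are not given: they have to be found in the camera images.
- cutter: Bench card cutter, fixed: grey ruled bed on blue cheeks, x -127 to 137, y -154 to 150 mm, top 62 mm up; fence at the far edge (74 mm up), clamp bar and clear guard at the right edge (98 mm up). Origin on the bench under the bed; x away from the user, y left, z up. The arm's pivot axis is parallel to y through (130, -165, 75) mm; arm and handle swing in the plane y = -165 mm, right of the bed.
- knife_arm (a joint): Knife arm angle, rad: 0 = down (at the start); grows as the handle rises and goes over towards the fence; 1.2 = fully open at its stop. Below the balance point at about 0.6 it falls shut; beyond, the dark steel counterweight on the tail behind the pivot swings it to 1.2 and holds it. Damped, slight friction. 2 to 4 N upwards at the handle raises it, less towards balance.
- grip: Black round handle at the end of the grey knife arm, overhanging the near end of the bed, free beneath; 110 mm long, 28 mm thick (30 at the outer end). Origin at its middle: 322 mm from the pivot along the arm and 23 mm above it, 98 mm above the bench when down. x runs along the handle towards the pivot, y left along the pivot axis, z to its upper side; cranked up 0.2 rad from the arm.
- grip_end (a point): Middle of the outer (free) end face of the handle, 55 mm from the handle's middle, 109 mm above the bench when the arm is down. Axes as grip.
- blade: Curved steel knife blade, 3 mm thick, on the bed side of the arm, its edge below the arm. Sharp: must not be touched. Origin at its near end, in line with the pivot and 255 mm from it; x runs along the arm to the pivot, z to the arm's upper side. It spans x = 0 to 224 mm and reaches 26 mm below the origin; the arm above it is 14 mm wide and ends 17 mm nearer the handle.
- ink_jar: Black jar of ink with a dark lid, 68 mm across, 85 mm tall, standing loose on the bench. Origin at the middle of its underside.
- ink_bottle: Small amber bottle with a white cap and paper label, 44 mm across, 75 mm tall, standing loose on the bench. Origin at the middle of its underside.
- brush_pot: Terracotta-coloured pot of brushes, 72 mm across, 85 mm tall, 160 mm with its brushes, standing loose on the bench. Origin at the middle of its underside.
Things that resemble listed ones, but are neither listed nor needed, are in the scene too. Of the things that look like the ink_bottle, take the one that is farthest to the robot's right at the start.

How it is judged:
By the outcome, as a careful person would: the job done as asked, in the order asked, and still so for the second after the job is handed in, with the robot touching nothing.
It also fails if it takes over 38 s, if anything falls off the work surface, if the arm or the gripper's body presses on something with over 40 N, if the wrist force passes 120 N, or if a joint passes its speed limit or range.

## Robot

A 7-joint arm with a two-finger parallel gripper is mounted at the origin on the work surface. World frame = base frame: x ahead of the robot, y to its left, z up, the work surface at z = 0. Lengths are in mm, angles in rad, forces in N, time in s.
With the tool pointing down it reaches from about 425 to 925 mm from the base axis. Payload 6.8 kg.
Tool frame: the origin (TCP) lies on the centre line of the jaws, within the pads' length; the fingertips stand 8 mm ahead of it and the grasp point (between the pads) lies 11 mm behind it; z points along the fingers, x is the direction in which the jaws open and shut, and the axes are right-handed (so a half turn about z gives the same grasp; the last joint's range is limited). The gripper opens to 88 mm and grips with 3 to 60 N. Pads are 20 mm wide; open, the fingers measure 115 mm over their backs; the gripper's body (75 mm by 178 mm) begins 61 mm behind the grasp point.
Start: joints at [1.213, 0.477, 0.022, 1.555, -0.011, 1.109, -0.083], TCP at [166.875, -654.064, 230.664] pointing down, gripper open.
Joint ranges: [-2.96, 2.96], [-0.34, 2.1], [-1.41, 1.46], [0.24, 2.44], [-1.37, 4.51], [0.17, 1.92], [-2.96, 2.96]. Speed limits (rad/s): [2.39, 2.39, 3.14, 3.14, 3.14, 3.14, 3.14].

## Interface

Orientations are given as a rotation vector (axis times angle).
In Python, from plant import robot, eyes, spotter gives the robot as it stands.
- The arm moves only by the tool carry_out, never from a script. Its argument "deltas" is a list of rows, each an object of numbers: "ax", "ay", "az": the turn, a rotation vector about the tool's x, y, z scaled (see below); "tx", "ty", "tz": the shift along the tool's x, y, z scaled (see below); "claw": the opening, from 0 (shut) to 1 (fully open). A call has 1 to 10 rows; each row shifts and turns the commanded pose from where the row before left it, along the tool's axes as they then stand; what a row does not reach is not made up. The controller multiplies each number of a shift by 30 mm and each number of a turn by pi/2 rad. A row lasts 1/10 s, in which the tool goes at most 50 mm and 8.59 degrees, less where a joint would pass 70% of its speed; a pose out of reach is approached as far as the arm can. A call with a number of a shift or a turn outside -1 to 1 is refused whole. A call with a gripper value outside its range is refused whole. The fingers move at their own pace and stop on an object; the grip force is fixed at half the most. Time passes only in rows, so rows that do not move let the fingers close. It gives the time, the measured TCP pose, the force and the opening at its end, in the units of the state.
- robot.get_state(): the state, without advancing time (a new reading comes with each control period).
- eyes.capture(name): name is "scene" or "top" or "wrist"; returns the picture (420x560x3 uint8, red, green, blue); there is no depth.
- eyes.calibration(name): a dict with "intrinsics" (3x3 intrinsics, pixels), "k1" (the pictures are not rectified: a ray, as slopes to the right and down, at radius r is drawn at 1 + k1 r^2 times it, then the intrinsics apply), "R" (3x3) and "t" (3): a world point X has camera coordinates R X + t. Camera axes: x right, y down, z forward; pixel columns grow to the right and rows downward; lengths in mm; the calibration is good to about 2 mm. A picture is of the moment at which its call begins: read the wrist's pose just before it. calibration takes no time and is no camera call; for the wrist camera it gives the pose at the moment of the call.
- robot.finish_job(): hands the job in, once; it reports no verdict.
Trained networks look in the newest picture that a camera, given by its name, has taken for a name from the list of things; names that differ only in an ending like _2 or _b are one class to them, and where a whole thing is asked for, a point or a joint stands for the part that bears it (a point fixed in the world has none). Each returns a list of dicts, best first, with "score" (0 to 1); they miss things now and then, are a little off and sometimes report something else, mostly with a low value. They report only what shows in the picture. A call takes as long as a camera call. They do not tell look-alikes from the thing itself.
- spotter.recognise(thing, camera): "uv" ([column, row] in pixels, amid what is visible of it).
The state is a dict: "time_s": time; "joints": joint angles; "qvel": joint speeds; "effort": joint torques, N m; "tcp_pos": TCP position; "tcp_rot": TCP orientation; "wrist_force": force on the tool from outside, world axes, zero at the start; "torque": the same for the moment, N m; "grip_width": opening from 0.0 (shut) to 1.0 (fully open).
Only numpy, scipy, OpenCV 4.12 (cv2) and the standard library are available. Lean on these libraries where they do the work, as an engineer would, in place of code of your own. Each camera call takes 0.05 s, during which the arm holds its last target.

## Working session

There is one attempt and no reset: what is moved stays moved. The work goes in short steps, Python scripts to look and compute and a tool call to move; the robot and the scene stay as the last step left them, time stands still between calls to the robot, and variables do not carry over. Pictures are saved under pics/ and viewed, and the job is handed in when it is done.

Besides the shell and the picture viewer there is one more tool, called after ">>>" as name(argument=value, ...) on one line, values as JSON. carry_out: Moves the arm, as the interface text tells. Shifts and turns lie within -1 to 1; 1 stands for 30 mm of shift or pi/2 rad of turn. Its arguments: {"type":"object","properties":{"deltas":{"type":"array","items":{"type":"object","properties":{"ax":{"type":"number","minimum":-1,"maximum":1},"ay":{"type":"number","minimum":-1,"maximum":1},"az":{"type":"number","minimum":-1,"maximum":1},"tx":{"type":"number","minimum":-1,"maximum":1},"ty":{"type":"number","minimum":-1,"maximum":1},"tz":{"type":"number","minimum":-1,"maximum":1},"claw":{"type":"number"}}}}},"required":["deltas"]}

```bash
ls; mkdir -p pics; python3 - <<'E'
from plant import robot, eyes, spotter
import cv2, numpy as np
s=robot.get_state(); print({k:np.round(v,3).tolist() for k,v in s.items()})
for c in ("scene","top","wrist"):
    im=eyes.capture(c); cv2.imwrite(f"pics/{c}0.png",im[:,:,::-1])
    cal=eyes.calibration(c); print(c,cal)
E
```

```text
pics
{'time_s': 0.0, 'joints': [1.213, 0.478, 0.022, 1.556, -0.012, 1.109, -0.083], 'qvel': [-0.001, 0.0, 0.001, 0.001, 0.0, 0.001, -0.001], 'effort': [-0.002, -58.287, 1.534, -27.262, -0.054, 0.017, 0.0], 'tcp_pos': [166.706, -653.5, 229.688], 'tcp_rot': [-2.48, 1.927, 0.002], 'wrist_force': [-0.201, -0.514, 0.766], 'torque': [-0.027, -0.008, -0.052], 'grip_width': 1.002}
scene {'intrinsics': array([[545.17634641,   0.        , 273.73812041],
       [  0.        , 545.17634641, 206.43195417],
       [  0.        ,   0.        ,   1.        ]]), 'k1': -0.21135721849815928, 'R': array([[ 0.85183515,  0.5235534 , -0.01639237],
       [ 0.38064447, -0.64021047, -0.66726332],
       [-0.35984255,  0.56215868, -0.74464149]]), 't': array([-498.58969174, -181.39095149, 1385.67309288])}
top {'intrinsics': array([[535.47208324,   0.        , 283.12206368],
       [  0.        , 535.47208324, 205.4759068 ],
       [  0.        ,   0.        ,   1.        ]]), 'k1': -0.08554436337599901, 'R': array([[-0.02515607, -0.9996703 ,  0.00514434],
       [-0.98827864,  0.02409365, -0.15074757],
       [ 0.15057392, -0.00887626, -0.9885589 ]]), 't': array([   1.63920971,  593.64507309, 1292.51229304])}
wrist {'intrinsics': array([[290.54215082,   0.        , 280.44515403],
       [  0.        , 290.54215082, 215.72890733],
       [  0.        ,   0.        ,   1.        ]]), 'k1': -0.042845325364478354, 'R': array([[ 2.47008123e-01, -9.69013378e-01, -2.46906988e-04],
       [-9.26803111e-01, -2.36322807e-01,  2.91869018e-01],
       [-2.82883333e-01, -7.18651842e-02, -9.56458266e-01]]), 't': array([-675.03586724,  -36.9406431 ,  391.593947  ])}
```

View pics/scene0.png

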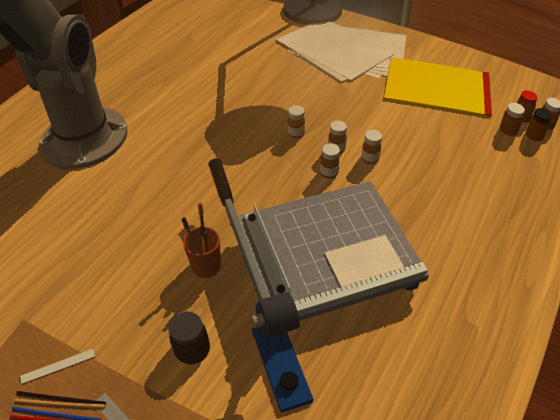

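View pics/top0.png

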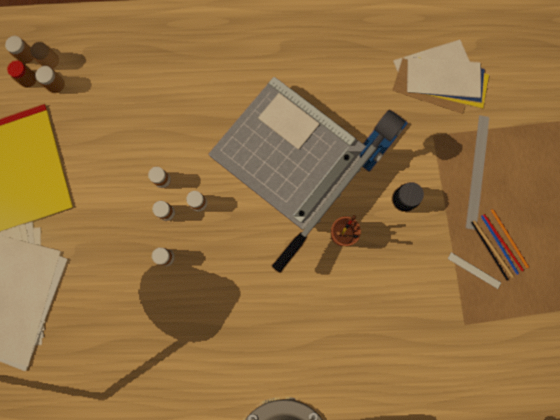

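View pics/wrist0.png

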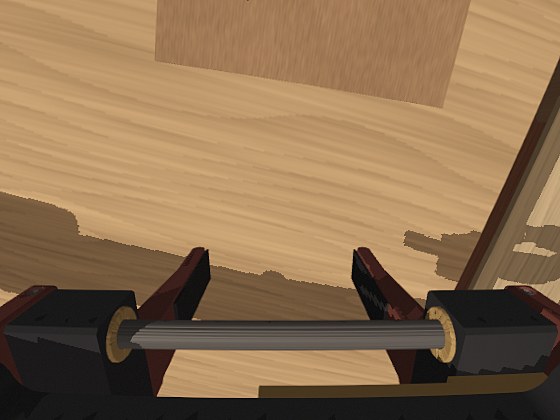

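The cutter's handle is at about (290,252) in the top view, with the pivot near (385,130). The pot is at (346,232), the jar at (407,197), and there are bottles at (158,176), (162,210), (196,199) and (162,256). Next I'll zoom in to measure.

```bash
python3 - <<'E'
import cv2
a=cv2.imread("pics/top0.png")
cv2.imwrite("pics/topcrop.png",cv2.resize(a[70:280,200:420],None,fx=2.8,fy=2.8,interpolation=cv2.INTER_CUBIC))
b=cv2.imread("pics/scene0.png")
cv2.imwrite("pics/scenecrop.png",cv2.resize(b[145:355,160:440],None,fx=2.8,fy=2.8,interpolation=cv2.INTER_CUBIC))
E
```

```text
(no output)
```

View pics/topcrop.png

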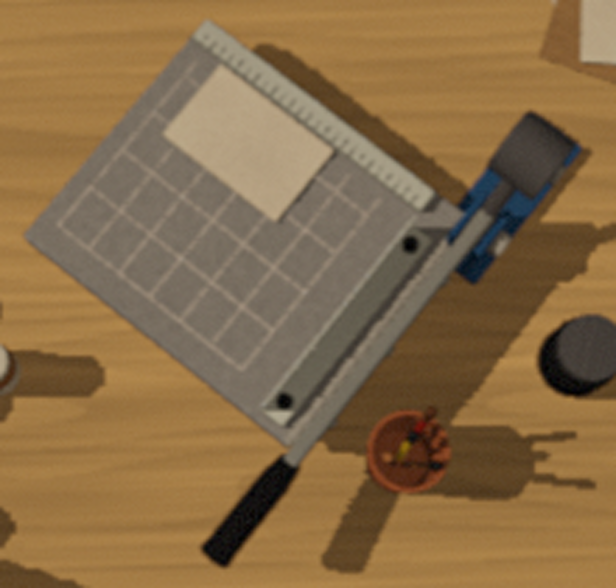

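View pics/scenecrop.png

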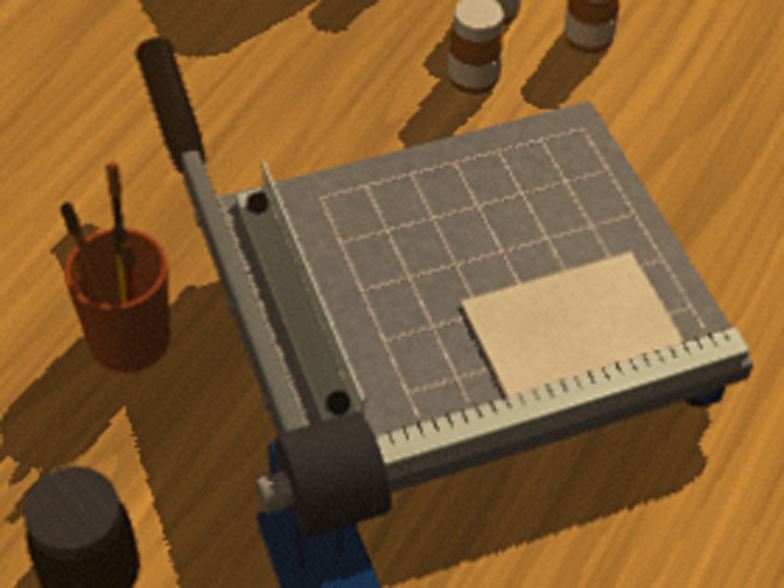

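```bash
cat > h.py <<'E'
import numpy as np, json
from scipy.optimize import least_squares
from scipy.spatial.transform import Rotation as Rn
def proj(cal,X):
    X=np.atleast_2d(X); c=X@np.array(cal['R']).T+cal['t']; s=c[:,:2]/c[:,2:]
    s=s*(1+cal['k1']*(s**2).sum(1,keepdims=True)); K=np.array(cal['intrinsics'])
    return s*[K[0,0],K[1,1]]+K[:2,2]
def at_z(cal,uv,z):
    f=lambda p: proj(cal,[p[0],p[1],z])[0]-uv
    return least_squares(f,[400,0]).x
def cut2w(pose,P):
    x,y,th=pose; c,s=np.cos(th),np.sin(th); P=np.atleast_2d(P)
    return np.c_[x+c*P[:,0]-s*P[:,1], y+s*P[:,0]+c*P[:,1], P[:,2]]
E
python3 - <<'E'
from h import *
from plant import eyes, spotter
import cv2
ct=eyes.calibration("top"); cs=eyes.calibration("scene")
T=[((25,236),(-127,150,62)),((288,443),(-127,-154,62)),((217,553),(-246,-165,109)),((253,508),(-192,-165,98)),((207,20),(137,150,74))]
S=[((592,105),(-127,150,62)),((155,45),(-246,-165,109)),((747,340),(137,150,74)),((175,105),(-192,-165,98))]
P=np.array([p for _,p in T+S],float)
uvT=np.array([u for u,_ in T])/2.8+[200,70]; uvS=np.array([u for u,_ in S])/2.8+[160,145]
def r(p):
    W=cut2w(p,P); return np.r_[(proj(ct,W[:5])-uvT).ravel(),(proj(cs,W[5:])-uvS).ravel()]
o=least_squares(r,[500,50,-0.65],loss='soft_l1'); print(o.x); print(r(o.x).reshape(-1,2).round(1))
np.save("cut.npy",o.x)
for n,p in dict(grip=(-192,-165,98),end=(-246,-165,109),pivot=(130,-165,75),inner=(-138,-165,87)).items(): print(n,cut2w(o.x,p).round(1))
for n,uv,z in [("pot rim",(200+408/2.8,70+452/2.8),85),("jar",(200+588/2.8,70+347/2.8),85),("b1",(158,176),75),("b2",(162,210),75),("b3",(196,199),75),("b4",(162,256),75)]:
    print(n,at_z(ct,uv,z).round(1))
for t in ("ink_bottle","ink_jar","brush_pot","grip"):
    for c in("top","scene"): print(t,c,[(np.round(d['uv']).tolist(),round(d['score'],2)) for d in spotter.recognise(t,c)])
E
```

```text
[ 7.28285795e+02 -2.42310277e+01 -7.01664458e-01]
[[-1.  -1.1]
 [ 0.   0.6]
 [-1.8  1.6]
 [-0.3 -0.1]
 [ 0.1 -3.5]
 [-0.5 -1.8]
 [-1.1  0.9]
 [ 3.8  5.2]
 [-1.5  0.2]]
grip [[475.1 -26.3  98. ]]
end [[433.9   8.5 109. ]]
pivot [[ 721.1 -234.2   75. ]]
inner [[516.4 -61.2  87. ]]
pot rim [ 520.5 -161.9]
jar [ 608.4 -323.6]
b1 [670.1 294.5]
b2 [585.  283.7]
b3 [610.2 200.1]
b4 [472.6 282.9]
ink_bottle top [([163.0, 256.0], 0.78), ([161.0, 175.0], 0.75), ([193.0, 200.0], 0.67), ([165.0, 213.0], 0.65)]
ink_bottle scene [([369.0, 145.0], 0.68), ([337.0, 136.0], 0.61), ([298.0, 121.0], 0.6), ([328.0, 162.0], 0.57)]
ink_jar top [([289.0, 254.0], 0.71), ([408.0, 198.0], 0.6)]
ink_jar scene [([190.0, 339.0], 0.63)]
brush_pot top [([345.0, 231.0], 0.96)]
brush_pot scene [([205.0, 252.0], 0.72), ([331.0, 161.0], 0.54)]
grip top [([289.0, 252.0], 0.81)]
grip scene [([221.0, 180.0], 0.92)]
```

>>> carry_out(deltas=[{"tz": -0.4,"ty": -1,"az": -0.03,"tx": -0.15,"claw": 0},{"tz": -0.4,"ty": -1,"az": -0.03,"tx": -0.15,"claw": 0},{"tz": -0.4,"ty": -1,"az": -0.03,"tx": -0.15,"claw": 0},{"tz": -0.4,"ty": -1,"az": -0.03,"tx": -0.15,"claw": 0},{"tz": -0.4,"ty": -1,"az": -0.03,"tx": -0.15,"claw": 0},{"tz": -0.4,"ty": -1,"az": -0.03,"tx": -0.15,"claw": 0},{"tz": -0.4,"ty": -1,"az": -0.03,"tx": -0.15,"claw": 0},{"tz": -0.4,"ty": -1,"az": -0.03,"tx": -0.15,"claw": 0},{"tz": -0.4,"ty": -1,"az": -0.03,"tx": -0.15,"claw": 0},{"tz": -0.4,"ty": -1,"az": -0.03,"tx": -0.15,"claw": 0}])

```text
$.deltas[0]: bad value
```

```bash
cat > st.py <<'E'
from plant import robot
from h import *
s=robot.get_state(); 
with open("log.jsonl","a") as f: f.write(json.dumps({k:np.array(v).tolist() for k,v in s.items()})+"\n")
R=Rn.from_rotvec(s['tcp_rot']).as_matrix()
print(round(s['time_s'],2),'q',np.round(s['joints'],3),'p',np.round(s['tcp_pos'],1),'F',np.round(s['wrist_force'],1),'g',round(s['grip_width'],2)); print(R.round(3))
E
python3 st.py
```

```text
0.55 q [ 1.213  0.477  0.022  1.555 -0.011  1.109 -0.083] p [ 166.9 -654.1  230.7] F [-0.3 -0.3  0.4] g 1.0
[[ 0.247 -0.969  0.   ]
 [-0.969 -0.247  0.   ]
 [-0.    -0.    -1.   ]]
```

>>> carry_out(deltas=[{"ax": 0,"ay": 0,"az": -0.03,"tx": -0.15,"ty": -1,"tz": -0.4,"claw": 0},{"ax": 0,"ay": 0,"az": -0.03,"tx": -0.15,"ty": -1,"tz": -0.4,"claw": 0},{"ax": 0,"ay": 0,"az": -0.03,"tx": -0.15,"ty": -1,"tz": -0.4,"claw": 0},{"ax": 0,"ay": 0,"az": -0.03,"tx": -0.15,"ty": -1,"tz": -0.4,"claw": 0},{"ax": 0,"ay": 0,"az": -0.03,"tx": -0.15,"ty": -1,"tz": -0.4,"claw": 0},{"ax": 0,"ay": 0,"az": -0.03,"tx": -0.15,"ty": -1,"tz": -0.4,"claw": 0},{"ax": 0,"ay": 0,"az": -0.03,"tx": -0.15,"ty": -1,"tz": -0.4,"claw": 0},{"ax": 0,"ay": 0,"az": -0.03,"tx": -0.15,"ty": -1,"tz": -0.4,"claw": 0},{"ax": 0,"ay": 0,"az": -0.03,"tx": -0.15,"ty": -1,"tz": -0.4,"claw": 0},{"ax": 0,"ay": 0,"az": -0.03,"tx": -0.15,"ty": -1,"tz": -0.4,"claw": 0}])

```text
time_s: 1.55
tcp_pos: [414.0, -480.8, 351.2]
tcp_rot: [2.863, -1.292, 0.0]
wrist_force: [0.5, 0.1, 0.7]
grip_width: 0.128
```

```bash
python3 st.py
```

```text
1.55 q [ 0.882  0.335 -0.161  1.493  0.055  1.318 -0.132] p [ 414.  -480.8  351.2] F [0.5 0.1 0.7] g 0.13
[[ 0.662 -0.75   0.   ]
 [-0.75  -0.662 -0.   ]
 [ 0.     0.    -1.   ]]
```

>>> carry_out(deltas=[{"ax": 0,"ay": 0,"az": -0.03,"tx": -0.25,"ty": -1,"tz": 0,"claw": 0},{"ax": 0,"ay": 0,"az": -0.03,"tx": -0.25,"ty": -1,"tz": 0,"claw": 0},{"ax": 0,"ay": 0,"az": -0.03,"tx": -0.25,"ty": -1,"tz": 0,"claw": 0},{"ax": 0,"ay": 0,"az": -0.03,"tx": -0.25,"ty": -1,"tz": 0,"claw": 0},{"ax": 0,"ay": 0,"az": -0.03,"tx": -0.25,"ty": -1,"tz": 0,"claw": 0},{"ax": 0,"ay": 0,"az": -0.03,"tx": -0.25,"ty": -1,"tz": 0,"claw": 0},{"ax": 0,"ay": 0,"az": -0.03,"tx": -0.25,"ty": -1,"tz": 0,"claw": 0},{"ax": 0,"ay": 0,"az": -0.03,"tx": -0.25,"ty": -1,"tz": 0,"claw": 0},{"ax": 0,"ay": 0,"az": -0.03,"tx": -0.25,"ty": -1,"tz": 0,"claw": 0},{"ax": 0,"ay": 0,"az": -0.03,"tx": -0.25,"ty": -1,"tz": 0,"claw": 0}])

```text
time_s: 2.55
tcp_pos: [530.6, -197.4, 350.8]
tcp_rot: [3.086, -0.588, 0.001]
wrist_force: [0.3, 0.4, -0.1]
grip_width: 0.008
```

```bash
python3 st.py
```

```text
2.55 q [ 0.568  0.233 -0.39   1.641  0.092  1.285 -0.214] p [ 530.6 -197.4  350.8] F [ 0.3  0.4 -0.1] g 0.01
[[ 0.93  -0.368  0.   ]
 [-0.368 -0.93  -0.   ]
 [ 0.     0.    -1.   ]]
```

>>> carry_out(deltas=[{"ax": 0,"ay": 0,"az": -0.03,"tx": -0.1,"ty": -1,"tz": 0,"claw": 0},{"ax": 0,"ay": 0,"az": -0.03,"tx": -0.1,"ty": -1,"tz": 0,"claw": 0},{"ax": 0,"ay": 0,"az": -0.03,"tx": -0.1,"ty": -1,"tz": 0,"claw": 0},{"ax": 0,"ay": 0,"az": -0.03,"tx": -0.1,"ty": -1,"tz": 0,"claw": 0},{"ax": 0,"ay": 0,"az": -0.03,"tx": -0.1,"ty": -1,"tz": 0,"claw": 0},{"ax": -0.05,"ay": 0,"az": 0,"tx": 0,"ty": -1,"tz": 0,"claw": 0},{"ax": -0.05,"ay": 0,"az": 0,"tx": 0,"ty": -1,"tz": 0,"claw": 0},{"ax": -0.05,"ay": 0,"az": 0,"tx": 0,"ty": -1,"tz": 0,"claw": 0},{"ax": -0.05,"ay": 0,"az": 0,"tx": 0,"ty": -1,"tz": 0,"claw": 0},{"ax": -0.05,"ay": 0,"az": 0,"tx": 0,"ty": -1,"tz": 0,"claw": 0}])

```text
time_s: 3.55
tcp_pos: [579.4, 96.3, 328.0]
tcp_rot: [2.74, -0.197, -0.036]
wrist_force: [0.4, 0.2, 0.4]
grip_width: 0.003
```

```bash
python3 st.py
```

```text
3.55 q [-0.059  0.41  -0.541  1.538  0.499  1.538 -0.825] p [579.4  96.3 328. ] F [0.4 0.2 0.4] g 0.0
[[ 0.99  -0.133 -0.053]
 [-0.143 -0.913 -0.381]
 [ 0.003  0.385 -0.923]]
```

```bash
cat > fk.py <<'E'
from h import *
import itertools
D=[json.loads(l) for l in open("log.jsonl")]
Ry=lambda a:Rn.from_euler('y',a).as_matrix(); Rz=lambda a:Rn.from_euler('z',a).as_matrix()
def fk(q,p,s,full=False):
    b0,d1,d3,d5,d7,bx,by,c7,a1,a4=p
    z=np.array([0,0,1.]); x=np.array([1.,0,0]); 
    R=Rz(b0+s[0]*q[0]); P=np.array([bx,by,0])+z*d1; pts=[P]
    R=R@Ry(q[1]);P=P+R@(z*d3+x*a1);pts.append(P)
    R=R@Rz(s[1]*q[2])@Ry(q[3]);P=P+R@(z*d5+x*a4);pts.append(P)
    R=R@Rz(s[2]*q[4])@Ry(q[5]);P=P+R@z*d7;pts.append(P)
    R=R@Rz(c7+s[3]*q[6])
    return (P,R,pts) if full else (P,R)
def res(p,s):
    r=[]
    for d in D:
        P,R=fk(d['joints'],p,s); R0=Rn.from_rotvec(d['tcp_rot']).as_matrix()
        r+=list(P-d['tcp_pos'])+list(300*Rn.from_matrix(R0.T@R).as_rotvec())
    return np.array(r)
def fit():
    best=None
    for s in itertools.product([1,-1],repeat=4):
        for c7 in (0,np.pi):
            o=least_squares(lambda p:np.r_[res(p,s),np.array(p)[[5,6,8,9]]*.01],[-.1,350,400,400,250,0,0,c7,0,0])
            if best is None or o.cost<best[0]: best=(o.cost,s,o.x)
    return best
if __name__=="__main__":
    b=fit(); print(b[0],b[1],b[2].round(3)); print(res(b[2],b[1]).reshape(-1,6).round(1))
    json.dump([b[2].tolist(),b[1]],open("fk.json","w"))
E
python3 fk.py
```

```text
65.68226491065305 (-1, -1, -1, -1) [-8.70000e-02  2.43610e+02  5.67976e+02  4.44373e+02  3.07802e+02
 -3.03400e+00  4.36000e-01  3.05600e+00  2.30780e+01  4.13100e+00]
[[  1.6  -0.7  -2.4   0.    0.    0.5]
 [ -0.5   0.6  -1.8  -0.   -0.    0.5]
 [  0.3  -0.4   3.3  -0.   -0.    0.5]
 [ -1.4   0.5   0.9   0.4 -10.1  -1.5]]
```

```bash
cat > plan.py <<'E'
from h import *
from fk import fk
prm,sg=json.load(open("fk.json"))
cut=np.load("cut.npy"); th=cut[2]
LO=np.array([-2.96,-.34,-1.41,.24,-1.37,.17,-2.96]);HI=np.array([2.96,2.1,1.46,2.44,4.51,1.92,2.96])
e=np.array([np.cos(th),np.sin(th),0]); Z=np.array([0,0,1.])
PV=cut2w(cut,(130,-165,75))[0]
def handle(a,s):  # centre-line point s mm outward from middle, outward direction
    al=a; out=-np.cos(al)*e+np.sin(al)*Z; up=np.sin(al)*e+np.cos(al)*Z
    h=-np.cos(al+.2)*e+np.sin(al+.2)*Z
    return PV+322*out+23*up+s*h,h
def toolR(az,t,flip=1):
    u=np.array([np.cos(az),np.sin(az),0]); z=np.sin(t)*u-np.cos(t)*Z
    x=np.cross(z,Z); x/=np.linalg.norm(x); x=-flip*x   # x horizontal
    y=np.cross(z,x); return np.c_[x,y,z]
def target(a,s,az,t,flip=1,gap=0,along=0):
    C,h=handle(a,s); R=toolR(az,t,flip); m=np.cross(h,R[:,2]); m/=np.linalg.norm(m); m*=np.sign(m[2])
    d=14+abs(m@R[:,0])*13.5+abs(m@R[:,1])*10+gap
    return C-d*m-along*R[:,2],R
def ik(P,R,q0,k=.02):
    f=lambda q:np.r_[(fk(q,prm,sg)[0]-P)/10,Rn.from_matrix(R.T@fk(q,prm,sg)[1]).as_rotvec()*10,k*(q-q0)]
    o=least_squares(f,np.clip(q0,LO+.01,HI-.01),bounds=(LO,HI)); return o.x,np.linalg.norm(f(o.x)[:6])
if __name__=="__main__":
    from plant import eyes,robot
    s=robot.get_state(); c=eyes.calibration("wrist"); cam=-c['R'].T@c['t']
    Rt=Rn.from_rotvec(s['tcp_rot']).as_matrix(); print("cam in tool",(Rt.T@(cam-s['tcp_pos'])).round(0),"view",(Rt.T@c['R'][2]).round(2))
    q0=np.array(s['joints'])
    for flip in (1,-1):
      for az in (-130,-110,-95,-80,0,30,50):
        for t in (50,60,70):
            q=q0.copy(); out=[]
            for a in (0,.35,.75):
                P,R=target(a,15,np.radians(az),np.radians(t),flip)
                q,r=ik(P,R,q); out.append((round(r,2),round(min((q-LO).min(),(HI-q).min()),2)))
            print(flip,az,t,out,q.round(2))
E
python3 plan.py
```

```text
cam in tool [  -1.  -79. -155.] view [0.   0.29 0.96]
1 -130 50 [(np.float64(0.0), np.float64(0.44)), (np.float64(0.0), np.float64(0.27)), (np.float64(0.0), np.float64(0.08))] [-0.1   0.55 -0.25  1.52  0.6   1.84 -1.13]
1 -130 60 [(np.float64(0.0), np.float64(0.31)), (np.float64(0.0), np.float64(0.15)), (np.float64(0.0), np.float64(0.0))] [-0.22  0.61 -0.1   1.51  0.63  1.92 -1.1 ]
1 -130 70 [(np.float64(0.0), np.float64(0.18)), (np.float64(0.0), np.float64(0.04)), (np.float64(0.0), np.float64(0.0))] [-0.44  0.69  0.24  1.5   0.62  1.92 -0.97]
1 -110 50 [(np.float64(0.0), np.float64(0.51)), (np.float64(0.0), np.float64(0.38)), (np.float64(0.0), np.float64(0.24))] [-0.11  0.46 -0.32  1.7   0.76  1.68 -0.99]
1 -110 60 [(np.float64(0.0), np.float64(0.4)), (np.float64(0.0), np.float64(0.27)), (np.float64(0.0), np.float64(0.15))] [-0.19  0.52 -0.27  1.71  0.84  1.77 -1.03]
1 -110 70 [(np.float64(0.0), np.float64(0.28)), (np.float64(0.0), np.float64(0.17)), (np.float64(0.0), np.float64(0.06))] [-0.25  0.58 -0.21  1.72  0.91  1.86 -1.07]
1 -95 50 [(np.float64(0.0), np.float64(0.39)), (np.fl
[... 5164 characters left out ...]
1.6   0.39 -1.41  2.3  -1.37  0.41  0.51]
-1 30 70 [(np.float64(3.38), np.float64(0.0)), (np.float64(2.56), np.float64(0.0)), (np.float64(1.24), np.float64(0.0))] [ 1.57  0.57 -1.41  2.3  -1.37  0.42  0.63]
-1 50 50 [(np.float64(0.12), np.float64(0.0)), (np.float64(0.0), np.float64(0.09)), (np.float64(0.0), np.float64(0.35))] [ 1.26  0.27 -0.92  2.09 -0.88  0.87  0.27]
-1 50 60 [(np.float64(0.26), np.float64(0.0)), (np.float64(0.0), np.float64(0.06)), (np.float64(0.0), np.float64(0.3))] [ 1.39  0.41 -1.07  2.14 -1.    0.81  0.43]
-1 50 70 [(np.float64(0.18), np.float64(0.0)), (np.float64(0.0), np.float64(0.04)), (np.float64(0.0), np.float64(0.21))] [ 1.47  0.6  -1.2   2.18 -1.08  0.73  0.58]
```

```bash
python3 - <<'E'
from h import *
from plant import eyes
ct=eyes.calibration("top"); cs=eyes.calibration("scene")
T=[((25,236),(-127,150,62)),((288,443),(-127,-154,62)),((217,553),(-246,-165,109)),((253,508),(-192,-165,98))]
S=[((592,105),(-127,150,62)),((155,45),(-246,-165,109)),((175,105),(-192,-165,98))]
P=np.array([p for _,p in T+S],float)
uvT=np.array([u for u,_ in T])/2.8+[200,70]; uvS=np.array([u for u,_ in S])/2.8+[160,145]
def r(p):
    W=cut2w(p,P); return np.r_[(proj(ct,W[:4])-uvT).ravel(),(proj(cs,W[4:])-uvS).ravel()]
o=least_squares(r,[728,-24,-0.7],loss='soft_l1'); print(o.x); print(r(o.x).reshape(-1,2).round(1)); np.save("cut.npy",o.x)
for n,p in dict(grip=(-192,-165,98),end=(-246,-165,109),pivot=(130,-165,75)).items(): print(n,cut2w(o.x,p).round(1),proj(ct,cut2w(o.x,p)).round(0))
E
cat > mv.py <<'E'
import sys
from plan import *
from plant import robot
def delta(P,R,n):
    s=robot.get_state(); R0=Rn.from_rotvec(s['tcp_rot']).as_matrix(); p0=np.array(s['tcp_pos'])
    rv=Rn.from_matrix(R0.T@R).as_rotvec(); 
    rr=rv/n/(np.pi/2); print("turn/row",rr.round(4),"deg/row",round(np.degrees(np.linalg.norm(rv))/n,2))
    # constant turn per row, world-shift constant -> tool-axis shifts per row
    for i in range(n):
        Ri=R0@Rn.from_rotvec(rv*i/n).as_matrix(); print(i,(Ri.T@(P-p0)/n/30).round(3))
E
python3 - <<'E'
from mv import *
q=np.array(robot.get_state()['joints'])
for al,g in ((90,40),(90,10),(-8,10),(-8,0)):
    P,R=target(0,15,np.radians(-95),np.radians(55),1,g,al); q,r=ik(P,R,q); print(al,g,P.round(1),q.round(2),round(r,3))
P,R=target(0,15,np.radians(-95),np.radians(55),1,40,100); print(R.round(3))
delta(P,R,10)
E
```

```text
[ 7.29592171e+02 -2.63739855e+01 -7.09625236e-01]
[[-0.2 -2.2]
 [ 0.3  0.2]
 [-1.9  0.9]
 [-0.2 -0.6]
 [ 0.3 -0.7]
 [-0.4  1.1]
 [-1.   0.5]]
grip [[476.4 -26.4  98. ]] [[290. 251.]]
end [[435.5   8.7 109. ]] [[276. 268.]]
pivot [[ 720.7 -236.2   75. ]] [[372. 151.]]
90 40 [488.4  92.6  99.2] [-0.42  0.75 -0.38  1.88  0.85  1.51 -1.39] 0.0
90 10 [480.9  76.4 123.3] [-0.4   0.7  -0.39  1.91  0.84  1.52 -1.37] 0.0
-8 10 [473.9  -3.6  67.1] [-0.31  0.75 -0.34  2.03  0.97  1.36 -1.44] 0.0
-8 0 [471.4  -9.   75.1] [-0.3   0.73 -0.34  2.04  0.96  1.37 -1.43] 0.0
[[ 0.996 -0.05  -0.071]
 [-0.087 -0.571 -0.816]
 [-0.     0.819 -0.574]]
turn/row [-0.0359  0.0021 -0.0029] deg/row 3.25
0 [-0.302 -0.26   0.696]
1 [-0.303 -0.3    0.679]
2 [-0.304 -0.34   0.66 ]
3 [-0.304 -0.378  0.639]
4 [-0.305 -0.414  0.616]
5 [-0.305 -0.45   0.59 ]
6 [-0.304 -0.484  0.563]
7 [-0.304 -0.516  0.534]
8 [-0.303 -0.547  0.503]
9 [-0.302 -0.576  0.47 ]
```

```bash
python3 - <<'E'
from mv import *
P,R=target(0,15,np.radians(-95),np.radians(55),1,12,100); print(P)
delta(P,R,10)
E
```

```text
[482.09362947  85.61264038 127.43146802]
turn/row [-0.0359  0.0021 -0.0029] deg/row 3.25
0 [-0.318 -0.182  0.648]
1 [-0.319 -0.22   0.635]
2 [-0.32  -0.257  0.621]
3 [-0.321 -0.293  0.604]
4 [-0.321 -0.328  0.586]
5 [-0.322 -0.362  0.565]
6 [-0.322 -0.394  0.543]
7 [-0.322 -0.426  0.518]
8 [-0.321 -0.456  0.492]
9 [-0.321 -0.484  0.465]
```

>>> carry_out(deltas=[{"ax": -0.036,"ay": 0.002,"az": -0.003,"tx": -0.32,"ty": -0.18,"tz": 0.65,"claw": 0},{"ax": -0.036,"ay": 0.002,"az": -0.003,"tx": -0.32,"ty": -0.22,"tz": 0.635,"claw": 0},{"ax": -0.036,"ay": 0.002,"az": -0.003,"tx": -0.32,"ty": -0.26,"tz": 0.62,"claw": 0},{"ax": -0.036,"ay": 0.002,"az": -0.003,"tx": -0.32,"ty": -0.29,"tz": 0.605,"claw": 0},{"ax": -0.036,"ay": 0.002,"az": -0.003,"tx": -0.32,"ty": -0.33,"tz": 0.585,"claw": 0},{"ax": -0.036,"ay": 0.002,"az": -0.003,"tx": -0.32,"ty": -0.36,"tz": 0.565,"claw": 0},{"ax": -0.036,"ay": 0.002,"az": -0.003,"tx": -0.32,"ty": -0.39,"tz": 0.545,"claw": 0},{"ax": -0.036,"ay": 0.002,"az": -0.003,"tx": -0.32,"ty": -0.43,"tz": 0.52,"claw": 0},{"ax": -0.036,"ay": 0.002,"az": -0.003,"tx": -0.32,"ty": -0.46,"tz": 0.49,"claw": 0},{"ax": -0.036,"ay": 0.002,"az": -0.003,"tx": -0.32,"ty": -0.48,"tz": 0.465,"claw": 0}])

```text
time_s: 4.55
tcp_pos: [481.1, 84.9, 126.4]
tcp_rot: [2.18, -0.093, -0.054]
wrist_force: [0.4, -0.2, -0.2]
grip_width: 0.009
```

```bash
python3 st.py; python3 - <<'E'
from plant import eyes
import cv2
for c in ("scene","wrist"):
    im=eyes.capture(c); cv2.imwrite(f"pics/{c}1.png",im[:,:,::-1])
E
python3 - <<'E'
from mv import *
P,R=target(0,15,np.radians(-95),np.radians(55),1,12,-8); print(P); delta(P,R,1)
E
```

```text
4.55 q [-0.387  0.735 -0.439  1.825  0.781  1.607 -1.325] p [481.1  84.9 126.4] F [ 0.4 -0.2 -0.2] g 0.01
[[ 0.996 -0.047 -0.074]
 [-0.087 -0.572 -0.816]
 [-0.004  0.819 -0.574]]
[474.38309855  -2.51913136  65.48521289]
turn/row [0.001  0.0025 0.0068] deg/row 0.66
0 [0.115 0.069 3.514]
```

View pics/scene1.png

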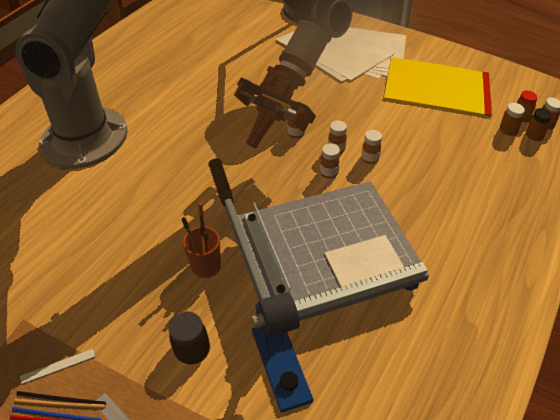

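View pics/wrist1.png

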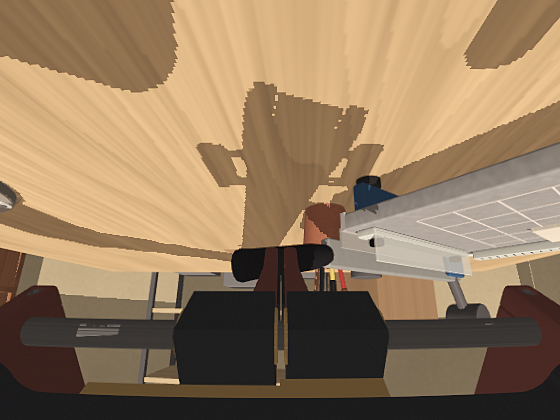

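The scene view shows the closed fingers at (255,140), left of the handle at (221,180). In the wrist view the handle runs from (235,265) to (333,255) behind the fingertips. I'll check the model's projection against it.

```bash
python3 - <<'E'
from plan import *
from plant import eyes
c=eyes.calibration("wrist")
for s in (55,15,0,-55):
    C,h=handle(0,s); print(s,C.round(1),proj(c,C).round(0),'bottom',proj(c,C-14*Z).round(0))
import cv2
a=cv2.imread("pics/wrist1.png"); cv2.imwrite("pics/w1c.png",cv2.resize(a[200:310,190:390],None,fx=4,fy=4,interpolation=cv2.INTER_CUBIC))
E
```

```text
55 [435.5   8.7 108.9] [[240. 262.]] bottom [[240. 246.]]
15 [465.3 -16.9 101. ] [[277. 258.]] bottom [[277. 243.]]
0 [476.4 -26.4  98. ] [[289. 256.]] bottom [[289. 242.]]
-55 [517.3 -61.6  87.1] [[328. 252.]] bottom [[328. 239.]]
```

View pics/w1c.png

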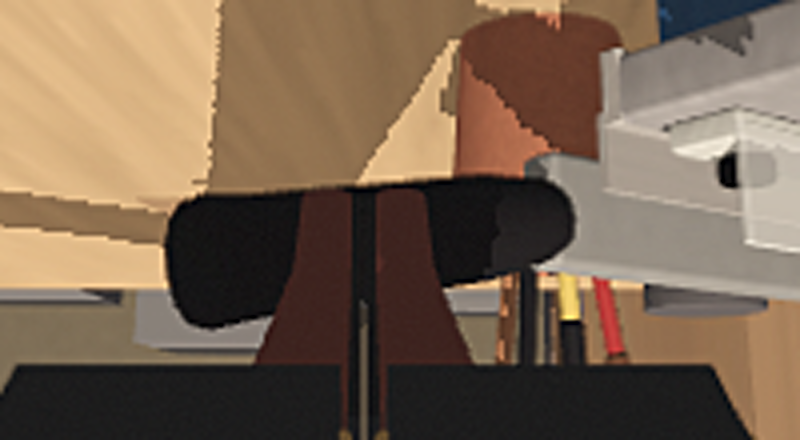

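>>> carry_out(deltas=[{"ax": 0,"ay": 0,"az": 0,"tx": 0.02,"ty": 0,"tz": 0.5,"claw": 0},{"ax": 0,"ay": 0,"az": 0,"tx": 0.02,"ty": 0,"tz": 0.5,"claw": 0},{"ax": 0,"ay": 0,"az": 0,"tx": 0.02,"ty": 0,"tz": 0.5,"claw": 0},{"ax": 0,"ay": 0,"az": 0,"tx": 0.02,"ty": 0,"tz": 0.5,"claw": 0},{"ax": 0,"ay": 0,"az": 0,"tx": 0,"ty": 0,"tz": 0.5,"claw": 0},{"ax": 0,"ay": 0,"az": 0,"tx": 0,"ty": 0,"tz": 0.5,"claw": 0},{"ax": 0,"ay": 0,"az": 0,"tx": 0,"ty": 0,"tz": 0.5,"claw": 0}])

```text
time_s: 5.35
tcp_pos: [475.7, -2.2, 65.9]
tcp_rot: [2.182, -0.093, -0.055]
wrist_force: [0.2, -0.3, -0.6]
grip_width: 0.006
```

```bash
python3 st.py; python3 - <<'E'
from plant import eyes
import cv2
from plan import *
for c in ("scene","wrist"):
    im=eyes.capture(c); a=im[:,:,::-1]
    a=a[130:270,160:340] if c=="scene" else a[180:400,150:430]
    cv2.imwrite(f"pics/{c}2.png",cv2.resize(a,None,fx=2.8 if c=="wrist" else 4,fy=2.8 if c=="wrist" else 4,interpolation=cv2.INTER_CUBIC))
E
```

```text
5.35 q [-0.296  0.78  -0.39   1.95   0.889  1.448 -1.371] p [475.7  -2.2  65.9] F [ 0.2 -0.3 -0.6] g 0.01
[[ 0.996 -0.046 -0.074]
 [-0.087 -0.573 -0.815]
 [-0.005  0.818 -0.575]]
```

View pics/scene2.png

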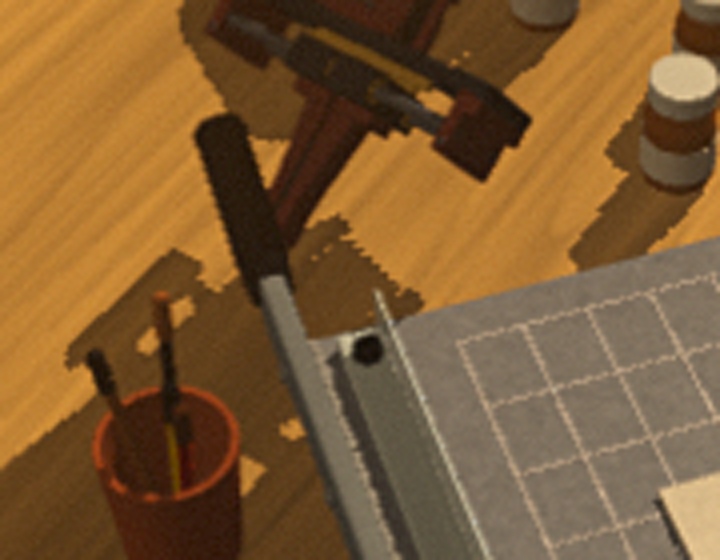

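View pics/wrist2.png

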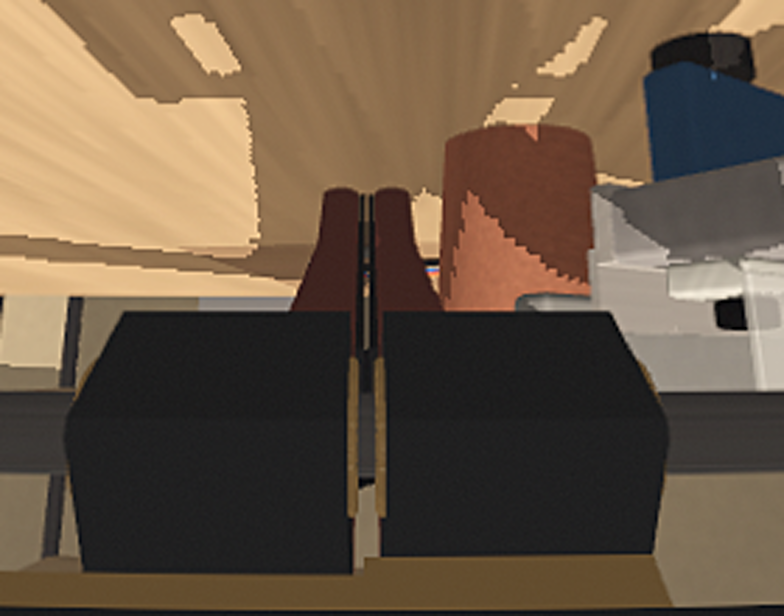

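```bash
python3 - <<'E'
from mv import *
from plant import eyes
cs=eyes.calibration("scene"); s=robot.get_state(); R0=Rn.from_rotvec(s['tcp_rot']).as_matrix(); p=np.array(s['tcp_pos'])
cr=lambda uv:((uv-[160,130])*4).round(0)
print('tcp',cr(proj(cs,p)),'tip',cr(proj(cs,p+8*R0[:,2])),'back60',cr(proj(cs,p-60*R0[:,2])))
for ss in (55,15,-55): print(ss,cr(proj(cs,handle(0,ss)[0])))
az,t=np.radians(-95),np.radians(55)
prev=p
for a in [0,.1,.2,.3,.4,.5,.6,.7,.8]:
    P,R=target(a,15,az,t,1,0,-8); print(a,P.round(0),'units',(R0.T@(P-prev)/30).round(2)); prev=P
E
```

```text
tcp [[273. 227.]] tip [[266. 240.]] back60 [[328. 129.]]
55 [[220. 129.]]
15 [[239. 189.]]
-55 [[274. 299.]]
0 [471.  -9.  75.] units [-0.1   0.36 -0.02]
0.1 [472. -12. 109.] units [ 0.01  0.99 -0.57]
0.2 [475. -17. 143.] units [ 0.1   1.02 -0.51]
0.3 [480. -23. 174.] units [ 0.18  0.95 -0.44]
0.4 [487. -32. 204.] units [ 0.25  0.97 -0.37]
0.5 [495. -42. 233.] units [ 0.32  0.99 -0.29]
0.6 [506. -56. 261.] units [ 0.39  1.   -0.21]
0.7 [519. -71. 288.] units [ 0.47  1.01 -0.13]
0.8 [534. -89. 314.] units [ 0.55  1.   -0.04]
```

>>> carry_out(deltas=[{"ax": 0,"ay": 0,"az": 0,"tx": -0.05,"ty": 0.18,"tz": 0,"claw": 0},{"ax": 0,"ay": 0,"az": 0,"tx": -0.05,"ty": 0.18,"tz": 0,"claw": 0},{"ax": 0,"ay": 0,"az": 0,"tx": 0,"ty": 0.25,"tz": -0.14,"claw": 0},{"ax": 0,"ay": 0,"az": 0,"tx": 0,"ty": 0.25,"tz": -0.14,"claw": 0},{"ax": 0,"ay": 0,"az": 0,"tx": 0,"ty": 0.25,"tz": -0.14,"claw": 0},{"ax": 0,"ay": 0,"az": 0,"tx": 0,"ty": 0.25,"tz": -0.14,"claw": 0}])

```text
time_s: 6.05
tcp_pos: [473.4, -9.2, 110.5]
tcp_rot: [2.185, -0.092, -0.051]
wrist_force: [3.8, 4.0, -2.0]
grip_width: 0.009
```

```bash
python3 st.py; python3 - <<'E'
from plant import eyes
import cv2
im=eyes.capture("scene"); a=im[:,:,::-1][130:270,160:340]
cv2.imwrite(f"pics/scene3.png",cv2.resize(a,None,fx=4,fy=4,interpolation=cv2.INTER_CUBIC))
E
```

```text
6.05 q [-0.277  0.693 -0.404  1.966  0.866  1.481 -1.313] p [473.4  -9.2 110.5] F [ 3.8  4.  -2. ] g 0.01
[[ 0.996 -0.047 -0.071]
 [-0.085 -0.575 -0.813]
 [-0.003  0.817 -0.577]]
```

View pics/scene3.png

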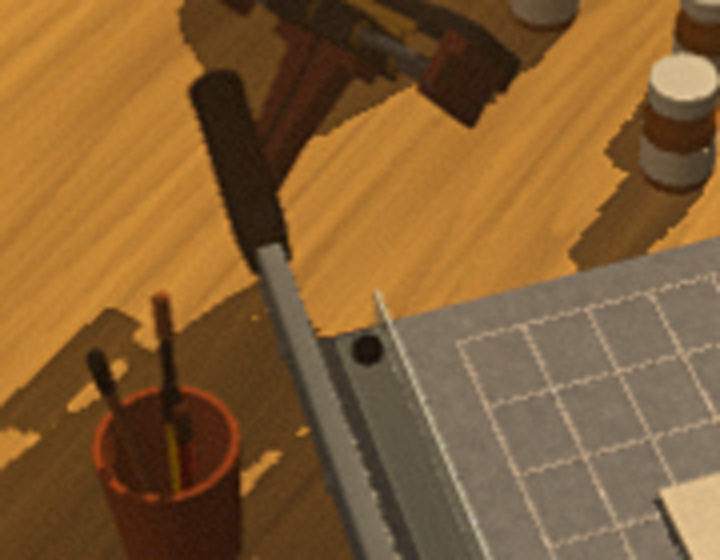

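The handle is rising: its outer end went from (220,120) to (212,75) in the crop. The force is about 6 N, so I'll continue along the arc.

>>> carry_out(deltas=[{"ax": 0,"ay": 0,"az": 0,"tx": 0.025,"ty": 0.25,"tz": -0.13,"claw": 0},{"ax": 0,"ay": 0,"az": 0,"tx": 0.025,"ty": 0.25,"tz": -0.13,"claw": 0},{"ax": 0,"ay": 0,"az": 0,"tx": 0.025,"ty": 0.25,"tz": -0.13,"claw": 0},{"ax": 0,"ay": 0,"az": 0,"tx": 0.025,"ty": 0.25,"tz": -0.12,"claw": 0},{"ax": 0,"ay": 0,"az": 0,"tx": 0.045,"ty": 0.24,"tz": -0.11,"claw": 0},{"ax": 0,"ay": 0,"az": 0,"tx": 0.045,"ty": 0.24,"tz": -0.11,"claw": 0},{"ax": 0,"ay": 0,"az": 0,"tx": 0.045,"ty": 0.24,"tz": -0.11,"claw": 0},{"ax": 0,"ay": 0,"az": 0,"tx": 0.045,"ty": 0.24,"tz": -0.11,"claw": 0}])

```text
time_s: 6.9
tcp_pos: [479.8, -22.3, 174.8]
tcp_rot: [2.181, -0.093, -0.056]
wrist_force: [1.0, 0.9, -0.9]
grip_width: 0.006
```

>>> carry_out(deltas=[{"ax": 0,"ay": 0,"az": 0,"tx": 0.06,"ty": 0.24,"tz": -0.09,"claw": 0},{"ax": 0,"ay": 0,"az": 0,"tx": 0.06,"ty": 0.24,"tz": -0.09,"claw": 0},{"ax": 0,"ay": 0,"az": 0,"tx": 0.06,"ty": 0.24,"tz": -0.09,"claw": 0},{"ax": 0,"ay": 0,"az": 0,"tx": 0.06,"ty": 0.24,"tz": -0.09,"claw": 0}])

```text
time_s: 7.3
tcp_pos: [486.5, -30.6, 204.5]
tcp_rot: [2.181, -0.093, -0.056]
wrist_force: [1.2, 1.1, -1.2]
grip_width: 0.003
```

```bash
python3 st.py; python3 - <<'E'
from plant import eyes
import cv2
im=eyes.capture("scene"); a=im[:,:,::-1][90:300,140:340]
cv2.imwrite(f"pics/scene4.png",cv2.resize(a,None,fx=2.8,fy=2.8,interpolation=cv2.INTER_CUBIC))
E
```

```text
7.3 q [-0.225  0.541 -0.409  1.934  0.839  1.573 -1.143] p [486.5 -30.6 204.5] F [ 1.2  1.1 -1.2] g 0.0
[[ 0.996 -0.046 -0.075]
 [-0.088 -0.573 -0.815]
 [-0.005  0.819 -0.574]]
```

View pics/scene4.png

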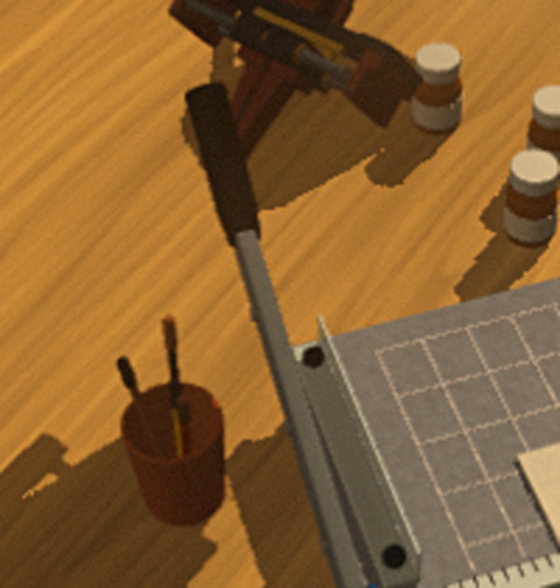

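The arm is at about 0.4 with the fingers still under the handle. Continuing past the balance point.

>>> carry_out(deltas=[{"ax": 0,"ay": 0,"az": 0,"tx": 0.08,"ty": 0.25,"tz": -0.07,"claw": 0},{"ax": 0,"ay": 0,"az": 0,"tx": 0.08,"ty": 0.25,"tz": -0.07,"claw": 0},{"ax": 0,"ay": 0,"az": 0,"tx": 0.08,"ty": 0.25,"tz": -0.07,"claw": 0},{"ax": 0,"ay": 0,"az": 0,"tx": 0.08,"ty": 0.25,"tz": -0.07,"claw": 0},{"ax": 0,"ay": 0,"az": 0,"tx": 0.1,"ty": 0.25,"tz": -0.05,"claw": 0},{"ax": 0,"ay": 0,"az": 0,"tx": 0.1,"ty": 0.25,"tz": -0.05,"claw": 0},{"ax": 0,"ay": 0,"az": 0,"tx": 0.1,"ty": 0.25,"tz": -0.05,"claw": 0},{"ax": 0,"ay": 0,"az": 0,"tx": 0.1,"ty": 0.25,"tz": -0.05,"claw": 0}])

```text
time_s: 8.15
tcp_pos: [506.5, -55.0, 261.7]
tcp_rot: [2.182, -0.093, -0.055]
wrist_force: [0.6, 0.4, -0.7]
grip_width: 0.003
```

>>> carry_out(deltas=[{"ax": 0,"ay": 0,"az": 0,"tx": 0.12,"ty": 0.25,"tz": -0.03,"claw": 0},{"ax": 0,"ay": 0,"az": 0,"tx": 0.12,"ty": 0.25,"tz": -0.03,"claw": 0},{"ax": 0,"ay": 0,"az": 0,"tx": 0.12,"ty": 0.25,"tz": -0.03,"claw": 0},{"ax": 0,"ay": 0,"az": 0,"tx": 0.12,"ty": 0.25,"tz": -0.03,"claw": 0}])

```text
time_s: 8.55
tcp_pos: [519.8, -70.5, 288.2]
tcp_rot: [2.182, -0.093, -0.055]
wrist_force: [1.1, -0.0, 0.3]
grip_width: 0.001
```

```bash
python3 st.py; python3 - <<'E'
from plant import eyes
import cv2
im=eyes.capture("scene"); a=im[:,:,::-1][60:340,120:360]
cv2.imwrite(f"pics/scene5.png",cv2.resize(a,None,fx=2.1,fy=2.1,interpolation=cv2.INTER_CUBIC))
from plan import *
c=eyes.calibration("scene")
for a in (.5,.6,.7,.8,.9,1,1.2): print(a,((proj(c,handle(a,55)[0])-[120,60])*2.1).round(),((proj(c,handle(a,-55)[0])-[120,60])*2.1).round())
E
```

```text
8.55 q [-0.153  0.44  -0.386  1.847  0.866  1.635 -0.941] p [519.8 -70.5 288.2] F [ 1.1 -0.   0.3] g 0.0
[[ 0.996 -0.046 -0.074]
 [-0.087 -0.573 -0.815]
 [-0.005  0.818 -0.575]]
0.5 [[197. 114.]] [[227. 237.]]
0.6 [[200. 101.]] [[230. 230.]]
0.7 [[204.  92.]] [[233. 226.]]
0.8 [[210.  87.]] [[238. 225.]]
0.9 [[217.  87.]] [[243. 227.]]
1 [[226.  91.]] [[250. 233.]]
1.2 [[249. 119.]] [[266. 256.]]
```

View pics/scene5.png

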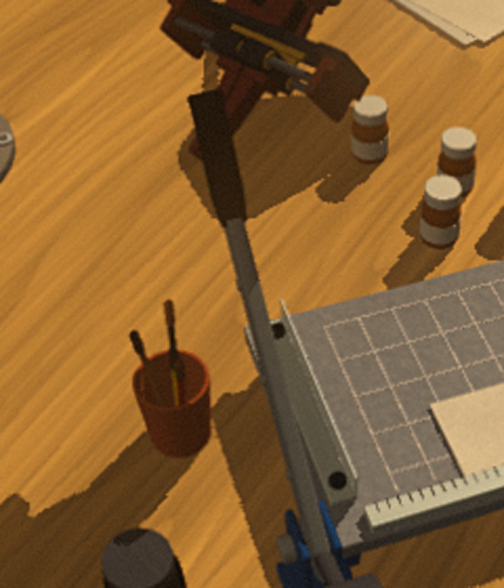

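The handle end at (207,93) in the crop matches 0.7 to 0.75, and the force has dropped to about 0. I'll hold still and see whether the counterweight takes over.

>>> carry_out(deltas=[{"ax": 0,"ay": 0,"az": 0,"tx": 0,"ty": 0,"tz": 0,"claw": 0},{"ax": 0,"ay": 0,"az": 0,"tx": 0,"ty": 0,"tz": 0,"claw": 0},{"ax": 0,"ay": 0,"az": 0,"tx": 0,"ty": 0,"tz": 0,"claw": 0},{"ax": 0,"ay": 0,"az": 0,"tx": 0,"ty": 0,"tz": 0,"claw": 0},{"ax": 0,"ay": 0,"az": 0,"tx": 0,"ty": 0,"tz": 0,"claw": 0},{"ax": 0,"ay": 0,"az": 0,"tx": 0,"ty": 0,"tz": 0,"claw": 0},{"ax": 0,"ay": 0,"az": 0,"tx": 0,"ty": 0,"tz": 0,"claw": 0},{"ax": 0,"ay": 0,"az": 0,"tx": 0,"ty": 0,"tz": 0,"claw": 0}])

```text
time_s: 9.4
tcp_pos: [519.6, -70.0, 287.6]
tcp_rot: [2.182, -0.092, -0.055]
wrist_force: [0.7, 0.3, 0.2]
grip_width: 0.003
```

```bash
python3 st.py; python3 - <<'E'
from plant import eyes
import cv2
im=eyes.capture("scene"); a=im[:,:,::-1][60:340,120:360]
cv2.imwrite(f"pics/scene6.png",cv2.resize(a,None,fx=2.1,fy=2.1,interpolation=cv2.INTER_CUBIC))
E
```

```text
9.4 q [-0.154  0.44  -0.386  1.848  0.866  1.634 -0.943] p [519.6 -70.  287.6] F [0.7 0.3 0.2] g 0.0
[[ 0.996 -0.046 -0.074]
 [-0.087 -0.573 -0.815]
 [-0.005  0.818 -0.575]]
```

View pics/scene6.png

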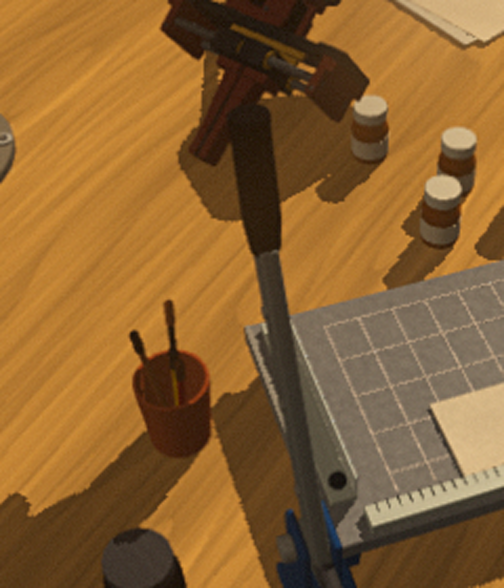

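The handle has swung away from the fingers by itself to (249,115), and the predicted position for 1.2 is (249,119). I'll back the gripper off and check again.

>>> carry_out(deltas=[{"ax": 0,"ay": 0,"az": 0,"tx": -0.4,"ty": 0,"tz": -0.3,"claw": 0},{"ax": 0,"ay": 0,"az": 0,"tx": -0.4,"ty": 0,"tz": -0.6,"claw": 0},{"ax": 0,"ay": 0,"az": 0,"tx": -0.4,"ty": 0,"tz": -0.7,"claw": 0},{"ax": 0,"ay": 0,"az": 0,"tx": -0.2,"ty": 0,"tz": -0.7,"claw": 0},{"ax": 0,"ay": 0,"az": 0,"tx": 0,"ty": 0,"tz": -0.7,"claw": 0},{"ax": 0,"ay": 0,"az": 0,"tx": 0,"ty": 0,"tz": -0.5,"claw": 0},{"ax": 0,"ay": 0,"az": 0,"tx": 0,"ty": 0,"tz": 0,"claw": 0},{"ax": 0,"ay": 0,"az": 0,"tx": 0,"ty": 0,"tz": 0,"claw": 0}])

```text
time_s: 10.25
tcp_pos: [485.3, 19.3, 348.2]
tcp_rot: [2.182, -0.092, -0.054]
wrist_force: [0.7, 0.9, -0.7]
grip_width: 0.004
```

```bash
python3 st.py; python3 - <<'E'
from plant import eyes
import cv2
for c in ("scene","top"):
    cv2.imwrite(f"pics/{c}7.png",eyes.capture(c)[:,:,::-1])
E
```

```text
10.25 q [-0.271  0.387 -0.444  1.777  0.76   1.808 -0.97 ] p [485.3  19.3 348.2] F [ 0.7  0.9 -0.7] g 0.0
[[ 0.996 -0.046 -0.074]
 [-0.087 -0.573 -0.815]
 [-0.005  0.818 -0.575]]
```

View pics/scene7.png

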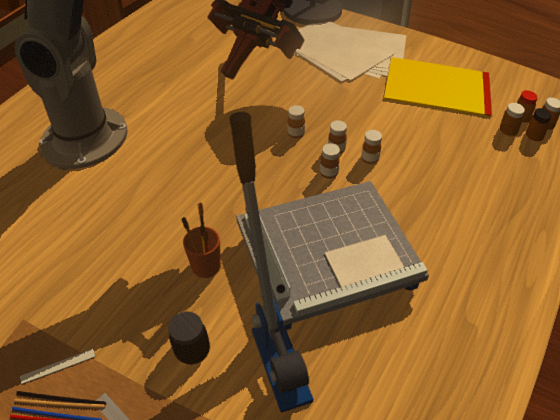

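View pics/top7.png

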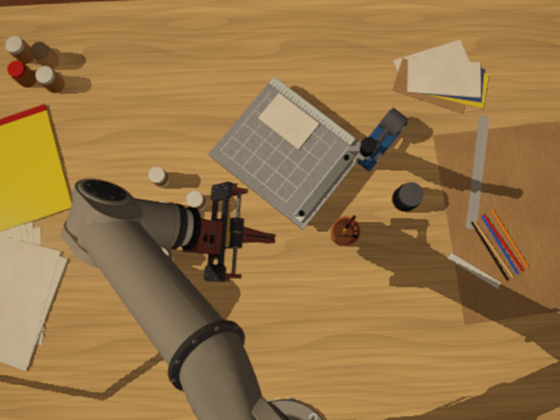

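In the scene view the knife arm stands open, with the handle from (240,118) to (248,180), unchanged from the last picture. The pot (203,250), jar (189,338) and bottles are where they were, and the gripper is well clear.

```bash
python3 - <<'E'
from plant import robot
print(robot.finish_job())
E
```

```text
the job is handed in; nothing more can be done
None
```

The card cutter is open and stays raised by itself, and I've handed the job in; it reports no verdict. I put the closed fingertips under the outer half of the black handle from its left side. From there I eased it up along its arc to about 0.7 rad, past the balance point, and held still while the counterweight carried it the rest of the way.

**Last checks**
- **Knife arm:** with the fingers off it, the handle end appeared at crop pixel (249,115), against (249,119) predicted for 1.2 rad. A picture after backing off, about 0.8 s later, showed it unchanged.
- **Forces and time:** the highest wrist force I read was about 6 N, and the final picture was at about 10.3 s, against the 38 s limit.
- **Other things:** the ink jar, brush pot and the bottles visible in the scene view stood where they began. The gripper was well clear of everything, and the fingers stayed on the handle, about 80 mm outward of the blade by my geometry.

**Failures and disagreements**
- My first move call was refused because it left out the keys for the zero values. It did not move anything.
- The fence corner did not match my cutter fit (up to 5 px off), so I left it out.
- The wrist view put the handle 3–4 px from the prediction, which was within the clearance I had left.

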